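# Flip a spotting plate over the edge of the drying board

### The arm

A 7-joint arm with a two-finger parallel gripper is mounted at the origin on a cart in front of the work surface, level with it; the furniture and walls round the work are solid. World frame = base frame: x ahead of the robot, y to its left, z up, the work surface at z = 0. Lengths are in m, angles in rad, forces in N, time in s.
With the tool pointing down it reaches from about 0.425 to 0.875 m from the base axis. Payload 4.7 kg.
Tool frame: the origin (TCP) lies at the very end of the fingers, on their centre line; the grasp point (between the pads) lies behind it (ctrl.tcp_to_grasp is the y of the grasp point in the tool frame, in m); y points along the fingers, x is the direction in which the jaws open and shut, and the axes are right-handed (so a half turn about y gives the same grasp; the last joint's range is limited). The gripper opens to 87 mm and grips with 3 to 60 N. Pads are 19 mm wide; open, the fingers measure 117 mm over their backs; the gripper's body (75 mm by 190 mm) begins 51 mm behind the grasp point.
Start: joints at [1.26, 0.321, -0.07, 1.45, 0.023, 1.371, -0.057], TCP at [0.207, -0.616, 0.223] pointing down, gripper open.
Joint ranges: [-2.86, 2.86], [-0.3, 2.09], [-1.38, 1.24], [0.06, 2.45], [-1.56, 4.7], [0.09, 2.05], [-2.69, 2.69]. Speed limits (rad/s): [2.57, 2.57, 3.14, 3.14, 3.14, 3.14, 3.14].

### API

Orientations are given as a rotation vector (axis times angle).
In Python, from bench import ctrl, get_image, workorder gives the robot as it stands.
- The arm moves only by the tool drive_tool, never from a script. Its argument "increments" is text: rows parted by semicolons, each of 5 numbers parted by spaces: the shift along the tool's x, y, z in mm, then the turn about the tool's y in degrees, then the closure in counts, from 0 (fully open) to 255 (shut). In form: tx ty tz yaw fingers; .... A call has 1 to 20 rows; each row shifts and turns the commanded pose from where the row before left it, along the tool's axes as they then stand; what a row does not reach is not made up. A row lasts 1/8 s, in which the tool goes at most 62.5 mm and 10.7 degrees, less where a joint would pass 70% of its speed; a pose out of reach is approached as far as the arm can. A call is refused whole if a number of a shift passes 62.5 or a number of a turn 10.7, either way. A call with a gripper value outside its range is refused whole. The fingers move at their own pace and stop on an object; "squeeze" is the grip in N (left out, the last holds). Time passes only in rows, so rows that do not move let the fingers close. It gives the time, the measured TCP pose, the force and the opening at its end, in the units of the state.
- ctrl.get_state(): the state, without advancing time (a new reading comes with each control period).
- get_image(name): name is "side" or "top" or "wrist"; returns a dict with "img" (420x560x3 uint8, red, green, blue), "mtx" (3x3 intrinsics, pixels), "camera_from_world" (4x4, takes a point from world to camera coordinates). Camera axes: x right, y up, looking along -z (the intrinsics and any distortion apply to the point x, -y, -z); pixel columns grow to the right and rows downward; lengths in m; the calibration is good to about 2 mm. A picture is of the moment at which its call begins. There is no depth.
- workorder.close_job(): hands the job in, once; it reports no verdict.
The state is a dict: "time": time; "joint_positions": joint angles; "qd": joint speeds; "joint_torque": joint torques, N m; "position": TCP position; "tool_rot": TCP orientation; "ft_force": force on the tool from outside, world axes, zero at the start; "torque": the same for the moment, N m; "grip_width": opening from 0.0 (shut) to 1.0 (fully open).
Only numpy, scipy, OpenCV 4.12 (cv2) and the standard library are available. Lean on these libraries where they do the work, as an engineer would, in place of code of your own. Each camera call takes 0.05 s, during which the arm holds its last target.

### The job

The white spotting plate lies with its wells face down in front of the grey drying board. Without picking it up, push it with your fingertips against the board's near edge, tip it up against that edge until it flips over onto the board, then push it until it lies flat with its wells up and wholly on the board. Leave everything else where it stands.

Things in the scene. Friction and masses are not known exactly. Their poses are not given: they have to be found in the camera images.
- plate: Loose white spotting plate, 64 (its x) x 90 (its y) x 12 mm, about 120 g, six round wells 19 mm wide in one face. Starts wells down, 40 to 75 mm short of the board, its +x edge towards the board, up to 0.3 rad from square. Origin in the middle of the wells' face; z points from there through the plain face (up at the start, down once flipped). Past upright it topples onto the board, overhanging a little.
- plate_front (a point): middle of the plate's front edge (its +x side, towards the board at the start), at half thickness
- plate_rear (a point): middle of the plate's rear edge (its -x side, away from the board at the start; where to push), at half thickness. With the front edge home, push here with about 7 N and raise the tips along a 64 mm arc about the front edge: friction carries the rear edge up, the front edge slips back a few mm. Follow the arc until upright, about 65 mm up (a level push sooner jams), then push on.
- plate_left (a point): middle of the plate's +y edge, at half thickness
- plate_right (a point): middle of the plate's -y edge, at half thickness
- board: Grey drying board, fixed to the worktop, 100 (its x) x 180 (its y) x 6 mm thick, flat top with thin drain ribs that do not stand up noticeably. Origin on the worktop under the middle of its near, 180 mm long edge; x points from that edge across the board, away from the robot (the board is turned to the right by 0.05 to 0.75 rad), y along the edge, z up. The near edge is an upright step 6 mm high.
- spare_bottle: bystander: white bottle, 48 mm across, 112 mm high, upright on the worktop to the left of the plate; origin under its centre
- tape_roll: bystander: roll of beige tape lying flat, 68 mm across, 19 mm high, right of the board; origin under its centre
- bottle_cap: bystander: white screw cap, 23 mm across, 17 mm high, on the worktop to the right of the plate; origin under its centre
- petri_dish: bystander: clear petri dish, 70 mm across, 16 mm high, left of the board; origin under its centre
- beaker: bystander: clear beaker, 70 mm across, 92 mm high, left of the work; origin under its centre
- lab_timer: bystander: white timer with three buttons, 58x66x20 mm, left of the work, in front of the pump; origin under its centre

How it is judged:
On the way:
1. the plate is tipped up, its front edge down at the board's edge (angle between plate's own z axis and vertical between 0.5 and 1.6 rad and height (world z) of plate_front below 0.02 m and height (world z) of plate_rear above 0.028 m and x of plate_front in the frame of board between -0.025 and 0.01 m), for 0.1 s.
At the end, for the whole second after the job is handed in: The plate is at rest, flat on the drying board (within 0.08 rad), wells up, with the middles of all four of its edges within the board's outline (2 mm allowed) (angle between plate's own z axis and vertical above 3.06 rad and height (world z) of plate between 0.013 and 0.022 m and x of plate_front in the frame of board between -0.002 and 0.102 m and x of plate_rear in the frame of board between -0.002 and 0.102 m and y of plate_left in the frame of board between -0.092 and 0.092 m and y of plate_right in the frame of board between -0.092 and 0.092 m and linear speed of plate below 0.01 m/s); the robot touches nothing.
It fails at once if the plate is lifted clear: all four of its edges more than 28 mm above the worktop (height (world z) of each of plate_front, plate_rear, plate_left, plate_right above 0.028 m).
It fails at once if a bystander is moved by more than 15 mm (distance of any of spare_bottle, tape_roll, bottle_cap, petri_dish, beaker, lab_timer from where it was at the start of the episode above 0.015 m).
It also fails if it takes over 67 s, if anything falls off the work surface, if the arm or the gripper's body presses on something with over 40 N, if the wrist force passes 120 N, or if a joint passes its speed limit or range.

## Working session

There is one attempt and no reset: what is moved stays moved. The work goes in short steps, Python scripts to look and compute and a tool call to move; the robot and the scene stay as the last step left them, time stands still between calls to the robot, and variables do not carry over. Pictures are saved under pics/ and viewed, and the job is handed in when it is done.

Besides the shell and the picture viewer there is one more tool, called as name(argument=value, ...) on one line, values as JSON. drive_tool: Moves the arm, as the interface text tells. Its arguments: {"type":"object","properties":{"increments":{"type":"string"},"squeeze":{"type":"number"}},"required":["increments"]}

```bash
ls; mkdir -p pics; python3 - <<'E'
from bench import ctrl,get_image
import cv2
s=ctrl.get_state()
print(s, ctrl.tcp_to_grasp)
for n in ["side","top","wrist"]:
    d=get_image(n); cv2.imwrite(f"pics/{n}0.png",d["img"][:,:,::-1]); print(n,d["mtx"],d["camera_from_world"])
E
```

```text
pics
{'time': 0.0, 'joint_positions': array([ 1.26010052,  0.32183307, -0.07008496,  1.45166573,  0.022593  ,
        1.37075479, -0.0569212 ]), 'qd': array([-0.00030028, -0.00051327,  0.00156903, -0.00229422,  0.0017092 ,
        0.00095204, -0.00184766]), 'joint_torque': array([ 4.98676254e-04, -4.91289675e+01, -4.03712187e-01, -3.12531531e+01,
       -6.38311403e-02,  4.38601209e-02,  1.63949699e-04]), 'position': array([ 0.20721004, -0.61552277,  0.2214596 ]), 'tool_rot': array([-1.34448246,  0.96784183, -0.96523792]), 'ft_force': array([-0.65696173, -0.62418224,  0.45318238]), 'torque': array([-0.03202933,  0.01391848, -0.06221406]), 'grip_width': 1.0043084368253876} -0.0187
side [[417.3237513    0.         283.02837133]
 [  0.         417.3237513  211.74522111]
 [  0.           0.           1.        ]] [[ 0.95843784 -0.28449551  0.02142924 -0.55559742]
 [ 0.18824245  0.68703411  0.70181829  0.00822858]
 [-0.21438677 -0.66861531  0.71203362 -0.93776616]
 [ 0.          0.          0.          1.        ]]
top [[424.7745867    0.         281.48872916]
 [  0.         424.7745867  201.37010327]
 [  0.           0.           1.        ]] [[-0.02939748 -0.99864737 -0.042886   -0.16643272]
 [ 0.9905485  -0.03485604  0.13266018 -0.53561746]
 [-0.13397558 -0.03858079  0.99023334 -0.90398716]
 [ 0.          0.          0.          1.        ]]
wrist [[364.2477073    0.         281.6886195 ]
 [  0.         364.2477073  208.17921764]
 [  0.           0.           1.        ]] [[ 0.32067588 -0.94718791 -0.00142691 -0.65030972]
 [ 0.90746287  0.30765775 -0.28610811  0.03672988]
 [ 0.27143714  0.0904531   0.95819628 -0.39164554]
 [ 0.          0.          0.          1.        ]]
```

View pics/top0.png

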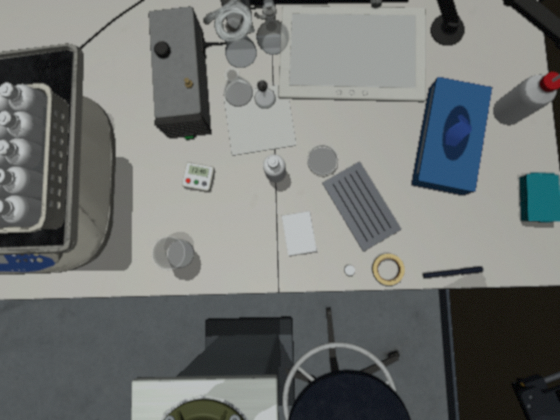

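View pics/side0.png

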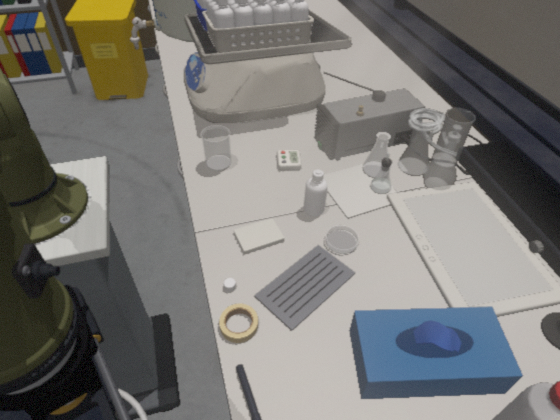

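View pics/wrist0.png

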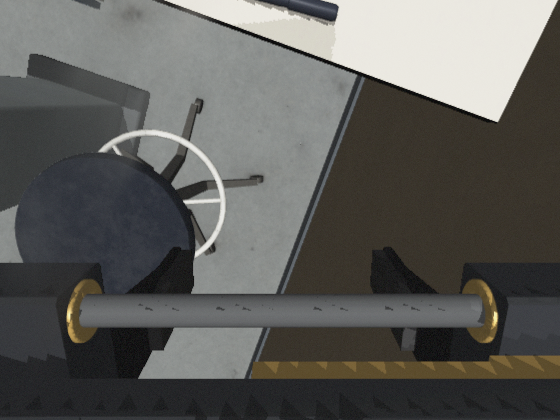

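The top view shows the plate near (300,234), the board near (361,206), the cap at (349,270), the tape at (388,269), the dish at (322,160) and the bottle at (275,167). Next I'll segment and measure them.

```bash
cat > h.py <<'E'
import numpy as np, cv2
from bench import ctrl,get_image
from scipy.spatial.transform import Rotation as R
def ray(d,uv,z):
    M=d["camera_from_world"];K=d["mtx"]
    p=np.array([(uv[0]-K[0,2])/K[0,0],(uv[1]-K[1,2])/K[1,1],1.]); c=np.array([p[0],-p[1],-1.])
    Rw=M[:3,:3]; o=-Rw.T@M[:3,3]; v=Rw.T@c
    return o+v*(z-o[2])/v[2]
def proj(d,X):
    M=d["camera_from_world"];K=d["mtx"]
    c=M[:3,:3]@np.asarray(X)+M[:3,3]; return np.array([K[0,0]*c[0]/-c[2]+K[0,2],K[1,1]*-c[1]/-c[2]+K[1,2]])
def rect(d,mask,z,seed):
    n,l=cv2.connectedComponents(mask.astype(np.uint8)); k=l[seed[1],seed[0]]
    c,_=cv2.findContours((l==k).astype(np.uint8),cv2.RETR_EXTERNAL,cv2.CHAIN_APPROX_NONE)
    c=max(c,key=cv2.contourArea)[:,0,:]
    P=np.array([ray(d,q,z)[:2] for q in c])
    r=cv2.minAreaRect((P*1000).astype(np.float32))
    return k,r,cv2.boxPoints(r),c
E
python3 - <<'E'
from h import *
for n,sp,sb in [("top",(300,234),(350,200)),("side",(258,236),(300,285))]:
    d=get_image(n); im=d["img"].astype(int); hsv=cv2.cvtColor(d["img"],cv2.COLOR_RGB2HSV)
    print(n, im[sp[1],sp[0]], im[sp[1]+35,sp[0]], im[sb[1],sb[0]], [tuple(im[sp[1],x]) for x in range(sp[0]-30,sp[0]+31,4)])
    c=cv2.resize(d["img"][ (140 if n=="top" else 140):300,200:420] if n=="top" else d["img"][140:340,180:400],None,fx=3.5 if n=="top" else 3,fy=3.5 if n=="top" else 3,interpolation=cv2.INTER_CUBIC)
    cv2.imwrite(f"pics/c_{n}.png",c[:,:,::-1])
E
```

```text
top [187 191 192] [179 177 171] [76 78 82] [(np.int64(177), np.int64(175), np.int64(170)), (np.int64(177), np.int64(177), np.int64(171)), (np.int64(157), np.int64(156), np.int64(150)), (np.int64(178), np.int64(178), np.int64(171)), (np.int64(187), np.int64(191), np.int64(191)), (np.int64(187), np.int64(191), np.int64(192)), (np.int64(187), np.int64(191), np.int64(192)), (np.int64(188), np.int64(191), np.int64(192)), (np.int64(189), np.int64(192), np.int64(192)), (np.int64(187), np.int64(191), np.int64(192)), (np.int64(188), np.int64(192), np.int64(192)), (np.int64(177), np.int64(178), np.int64(173)), (np.int64(175), np.int64(174), np.int64(168)), (np.int64(176), np.int64(175), np.int64(168)), (np.int64(175), np.int64(174), np.int64(168)), (np.int64(176), np.int64(174), np.int64(167))]
side [199 195 187] [191 186 181] [130 129 131] [(np.int64(188), np.int64(184), np.int64(179)), (np.int64(188), np.int64(184), np.int64(177)), (np.int64(154), np.int64(149), np.int64(142)), (np.int64(200), np.int64(198), np.int64(189)), (np.int64(198), np.int64(195), np.int64(187)), (np.int64(198), np.int64(195), np.int64(188)), (np.int64(201), np.int64(196), np.int64(188)), (np.int64(199), np.int64(195), np.int64(188)), (np.int64(200), np.int64(195), np.int64(188)), (np.int64(199), np.int64(195), np.int64(187)), (np.int64(201), np.int64(196), np.int64(190)), (np.int64(200), np.int64(195), np.int64(188)), (np.int64(200), np.int64(196), np.int64(189)), (np.int64(200), np.int64(197), np.int64(189)), (np.int64(191), np.int64(186), np.int64(181)), (np.int64(189), np.int64(184), np.int64(180))]
```

```bash
cat > m.py <<'E'
from h import *
import sys
def measure(verbose=True):
    out={}
    d=get_image("top"); im=d["img"].astype(int)
    mp=(im[...,2]>183); mb=(im.max(2)<150)
    _,r,b,_=rect(d,mp,0.012,(300,234)); print("top plate",r); print(b)
    m2=cv2.morphologyEx((mb&(np.abs(im[...,0]-im[...,2])<15)).astype(np.uint8),cv2.MORPH_CLOSE,np.ones((3,3)))
    _,r,b,_=rect(d,m2,0.006,(350,200)); print("top board",r);print(b)
    d=get_image("side"); im=d["img"].astype(int)
    mp=(im[...,0]>194)
    _,r,b,_=rect(d,mp,0.012,(258,236)); print("side plate",r);print(b)
    m2=cv2.morphologyEx((im.max(2)<150).astype(np.uint8),cv2.MORPH_CLOSE,np.ones((3,3)))
    _,r,b,_=rect(d,m2,0.006,(300,285)); print("side board",r);print(b)
measure()
d=get_image("top")
for n,uv,z in [("cap",(349,270),.017),("tape",(388,269),.019),("dish",(322,160),.016),("bottle top",(275,162),.11),("beaker",(180,250),.09)]: print(n,ray(d,uv,z))
d=get_image("side")
for n,uv,z in [("cap",(229,284),.017),("tape",(239,322),.019),("dish",(341,238),.016),("bottle top",(318,174),.112)]: print(n,ray(d,uv,z))
E
python3 m.py
```

```text
top plate ((461.656005859375, -218.7178955078125), (85.96617889404297, 61.72567367553711), 8.054585456848145)
[[ 414.77255 -194.18216]
 [ 423.42136 -255.29892]
 [ 508.53946 -243.25363]
 [ 499.89066 -182.13687]]
top board ((551.0123901367188, -341.4574279785156), (262.78057861328125, 106.86187744140625), 29.926347732543945)
[[ 410.48474 -360.6994 ]
 [ 463.79663 -453.3131 ]
 [ 691.54004 -322.21545]
 [ 638.22815 -229.60175]]
side plate ((461.3182373046875, -215.78524780273438), (87.71989440917969, 62.81258010864258), 7.971887111663818)
[[ 413.5265  -190.76527]
 [ 422.2378  -252.97084]
 [ 509.11    -240.80522]
 [ 500.39868 -178.59966]]
side board ((522.1565551757812, -359.3955078125), (192.19854736328125, 99.79232788085938), 28.09990882873535)
[[ 413.88312 -360.6445 ]
 [ 460.88632 -448.67404]
 [ 630.43    -358.1465 ]
 [ 583.42676 -270.11697]]
cap [ 0.37611868 -0.32567021  0.017     ]
tape [ 0.37594199 -0.40947637  0.019     ]
dish [ 0.62330425 -0.27746439  0.016     ]
bottle top [ 0.60110459 -0.17578719  0.11      ]
beaker [0.42865068 0.02579086 0.09      ]
cap [ 0.37523914 -0.3300851   0.017     ]
tape [ 0.37615736 -0.41433943  0.019     ]
dish [ 0.62309719 -0.27902321  0.016     ]
bottle top [ 0.60071638 -0.17661527  0.112     ]
```

View pics/c_top.png

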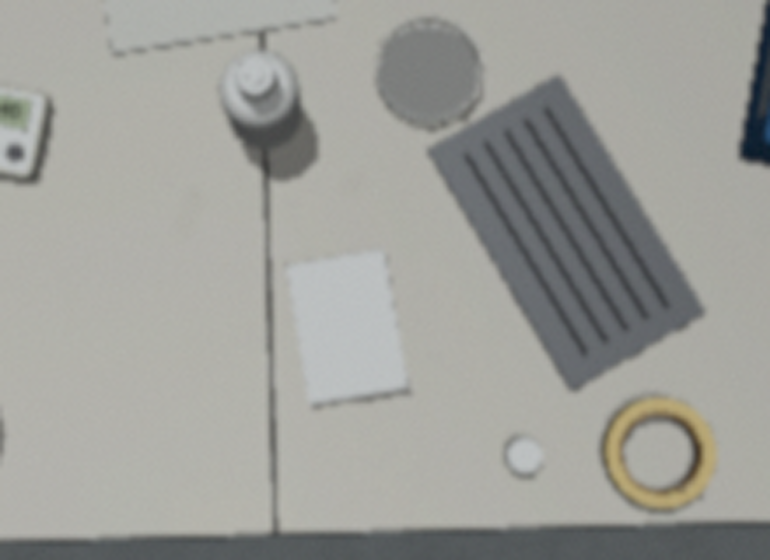

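View pics/c_side.png

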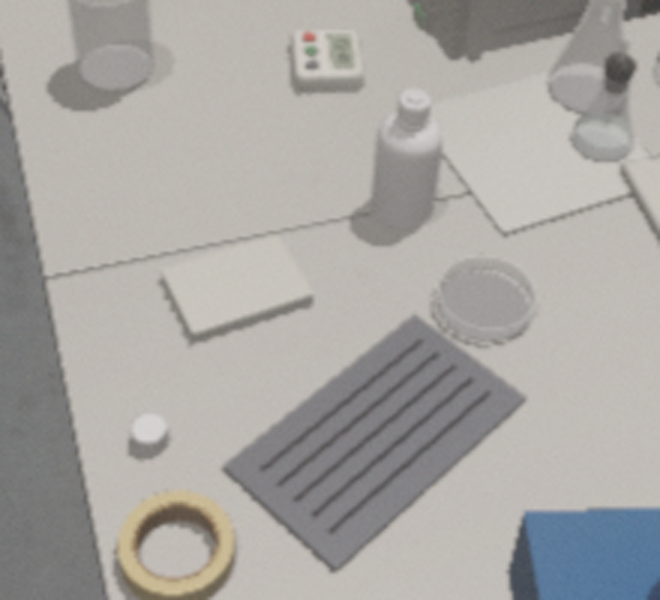

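```bash
cat > b.py <<'E'
from h import *
s=ctrl.get_state()
T={"top":[(322.9,182.9),(363.7,251.4),(400.9,229.4),(360,161.7)],"side":[(318.7,245.3),(255,295.7),(292.3,330),(355,272.7)]}
A=[]
for n in T:
    d=get_image(n); P=np.array([ray(d,u,.006)[:2] for u in T[n]]); A.append(P)
    print(n,P.round(4).tolist(),[np.linalg.norm(P[i]-P[i-3]).round(4) for i in range(4)])
P=(A[0]+A[1])/2
ey=(P[0]-P[1])+(P[3]-P[2]); ey/=np.linalg.norm(ey); ex=np.array([ey[1],-ey[0]])
c=P.mean(0); o=c-ex*.05
print("board o",o,"ex",ex,"ey",ey,"head",np.degrees(np.arctan2(ex[1],ex[0])))
np.savez("board.npz",o=o,ex=ex,ey=ey)
B=lambda p:(np.array([(p[:2]-o)@ex,(p[:2]-o)@ey])).round(4)
for n,p in dict(plate=(.4615,-.2172),cap=(.3757,-.328),tape=(.376,-.412),dish=(.623,-.278),bottle=(.601,-.176)).items(): print(n,B(np.array(p)))
Rm=R.from_rotvec(s["tool_rot"]).as_matrix(); print(Rm.round(3))
E
python3 b.py
```

```text
top [[0.5725, -0.2779], [0.4155, -0.3613], [0.4614, -0.4459], [0.6183, -0.3641]] [np.float64(0.1778), np.float64(0.0963), np.float64(0.1769), np.float64(0.0976)]
side [[0.5749, -0.2776], [0.4175, -0.3613], [0.4637, -0.4477], [0.62, -0.3631]] [np.float64(0.1782), np.float64(0.0979), np.float64(0.1778), np.float64(0.0967)]
board o [ 0.49449179 -0.31819399] ex [ 0.469416   -0.88297713] ey [0.88297713 0.469416  ] head -62.003605525298745
plate [-0.1047  0.0183]
cap [-0.0471 -0.1095]
tape [ 0.0272 -0.1487]
dish [0.0248 0.1323]
bottle [-0.0756  0.1608]
[[ 0.319 -0.     0.948]
 [-0.948  0.     0.319]
 [-0.    -1.    -0.   ]]
```

drive_tool(increments="0 0 0 -10 130; 0 0 0 -10 130; 0 0 0 -10 130; 0 0 0 -10 130; 0 0 0 -10 130; 0 0 0 -10 130; 0 0 0 -10 130; 0 0 0 -10 130; 0 0 0 -10 130; 0 0 0 -9.4 130", squeeze=20)

```text
time: 1.8
position: [0.2074, -0.6161, 0.2226]
tool_rot: [-1.536, -0.387, 0.388]
ft_force: [-0.8, 0.8, -1.1]
grip_width: 0.496
```

drive_tool(increments="34 0 25 0 130; 34 0 25 0 130; 34 0 25 0 130; 34 0 25 0 130; 34 0 25 0 130; 34 0 25 0 130; 34 0 25 0 130; 34 0 25 0 130; 34 0 25 0 130; 34 0 25 0 130; 34 0 25 0 130; 34 0 25 0 130; 0 0 0 0 130; 0 0 0 0 130")

```text
time: 3.55
position: [0.4264, -0.1603, 0.2226]
tool_rot: [-1.538, -0.383, 0.383]
ft_force: [0.0, 0.3, 0.2]
grip_width: 0.489
```

```bash
cat > st.py <<'E'
from h import *
def st():
    s=ctrl.get_state(); b=np.load("board.npz"); o,ex,ey=b["o"],b["ex"],b["ey"]
    p=s["position"]; Rm=R.from_rotvec(s["tool_rot"]).as_matrix(); f=s["ft_force"]
    print("t",round(s["time"],2),"TCP board mm",(1e3*np.array([(p[:2]-o)@ex,(p[:2]-o)@ey,p[2]])).round(1),"hd",np.degrees(np.arctan2(*(-Rm[1::-1,2]))).round(2),"y",Rm[:,1].round(3),
      "F board",np.round([f[:2]@ex,f[:2]@ey,f[2]],2),"maxF",np.abs(s["joint_positions"]).round(2), "grip",round(s["grip_width"],3))
if __name__=="__main__": st()
E
python3 st.py
```

```text
t 3.55 TCP board mm [-171.4   14.   222.6] hd -62.01 y [-0.    -0.001 -1.   ] F board [-0.21  0.14  0.24] maxF [1.06 0.09 0.71 1.89 0.06 1.33 0.86] grip 0.489
```

drive_tool(increments="4 20 5 0 130; 0 25 0 0 130; 0 25 0 0 130; 0 25 0 0 130; 0 25 0 0 130; 0 25 0 0 130; 0 25 0 0 130; 0 20 0 0 130; 0 15 0 0 130; 0 10 0 0 130; 0 3 0 0 130; 0 0 0 0 130")

```text
time: 5.05
position: [0.4282, -0.1534, 0.0048]
tool_rot: [-1.537, -0.384, 0.383]
ft_force: [0.1, -0.8, -0.5]
grip_width: 0.495
```

```bash
python3 st.py; python3 - <<'E'
from h import *
d=get_image("side"); cv2.imwrite("pics/s1.png",cv2.resize(d["img"][140:340,160:400],None,fx=3,fy=3)[:,:,::-1])
d=get_image("top"); cv2.imwrite("pics/t1.png",cv2.resize(d["img"][140:300,200:420],None,fx=3.5,fy=3.5)[:,:,::-1])
E
```

```text
t 5.05 TCP board mm [-176.6   18.8    4.8] hd -61.99 y [ 0. -0. -1.] F board [ 0.8  -0.28 -0.48] maxF [0.98 0.21 0.73 2.12 0.19 0.87 0.62] grip 0.495
```

View pics/s1.png

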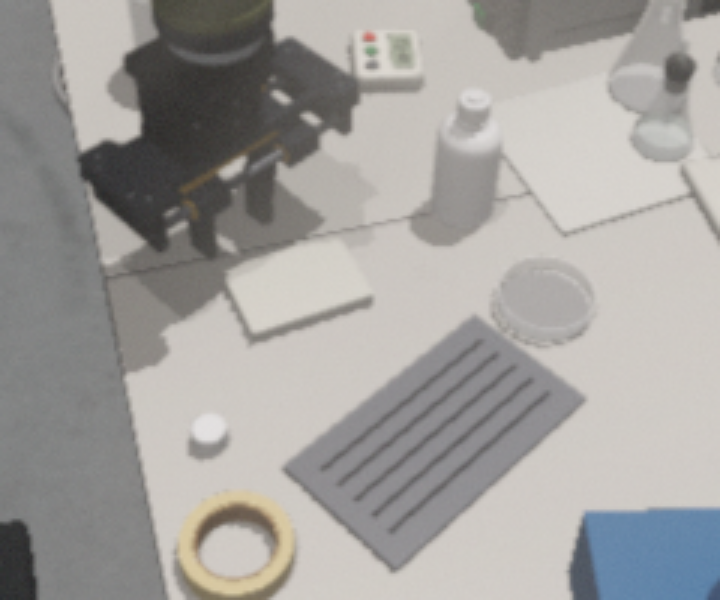

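View pics/t1.png

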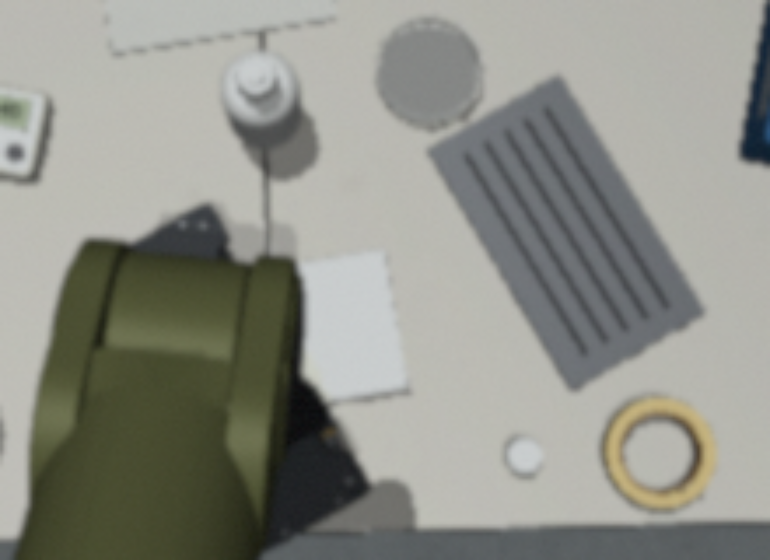

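The side view shows the tips at about (205,245) and (262,215) in the crop. They stand behind the plate's rear edge and clear of the bottle. Next I'll lower to the worktop.

drive_tool(increments="0 1.5 0 0 130; 0 1.5 0 0 130; 0 1 0 0 130; 0 0 0 0 130; 0 0 0 0 130")

```text
time: 5.78
position: [0.4279, -0.1533, 0.0005]
tool_rot: [-1.537, -0.383, 0.383]
ft_force: [-0.8, -0.9, 0.2]
grip_width: 0.493
```

drive_tool(increments="0 0 -4 0 130; 0 0 -4 0 130; 0 0 -4 0 130; 0 0 -4 0 130; 0 0 -4 0 130; 0 0 -4 0 130; 0 0 -4 0 130; 0 0 -4 0 130; 0 0 -4 0 130; 0 0 -4 0 130; 0 0 -4 0 130; 0 0 -4 0 130; 0 0 -4 0 130; 0 0 -4 0 130; 0 0 -4 0 130; 0 0 -4 0 130; 0 0 -4 0 130; 0 0 -4 0 130")

```text
time: 8.02
position: [0.4618, -0.2171, 0.0005]
tool_rot: [-1.537, -0.383, 0.383]
ft_force: [0.4, -0.3, -0.4]
grip_width: 0.488
```

```bash
python3 st.py; cat > pic.py <<'E'
from h import *
import sys
i=sys.argv[1]
d=get_image("side"); cv2.imwrite(f"pics/s{i}.png",cv2.resize(d["img"][140:340,160:400],None,fx=3,fy=3)[:,:,::-1])
E
python3 pic.py 2
```

```text
t 8.03 TCP board mm [-104.6   18.6    0.5] hd -61.99 y [-0. -0. -1.] F board [ 0.45  0.18 -0.36] maxF [0.99 0.33 0.67 2.   0.26 0.9  0.67] grip 0.488
```

View pics/s2.png

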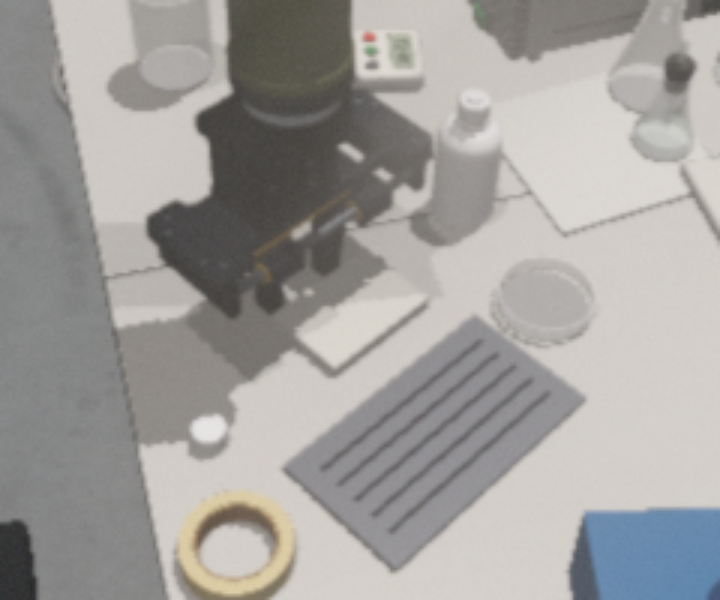

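```bash
cat > bc.py <<'E'
from h import *
b=np.load("board.npz"); o,ex,ey=b["o"],b["ex"],b["ey"]
def bc(d,uv,z):
    p=ray(d,uv,z); return (1e3*np.array([(p[:2]-o)@ex,(p[:2]-o)@ey])).round(1)
def bw(x,y,z): 
    p=o+ex*x/1e3+ey*y/1e3; return np.array([p[0],p[1],z/1e3])
E
python3 - <<'E'
from bc import *
d=get_image("side")
f=lambda u:(u[0]/3+160,u[1]/3+140)
for u,z in [((336,370),0.0),((335,360),.012),((428,290),.012),((296,333),.012),((428,300),0),((270,310),0),((327,272),0)]: print(u,z,bc(d,f(u),z))
im=d["img"].astype(int)
E
```

```text
(336, 370) 0.0 [-34.5  -9.8]
(335, 360) 0.012 [-34.3 -10.9]
(428, 290) 0.012 [-34.3  79. ]
(296, 333) 0.012 [-69.3 -14.2]
(428, 300) 0 [-34.6  80.2]
(270, 310) 0 [-104.7   -7.1]
(327, 272) 0 [-103.3   46.5]
```

The plate is square now, with its front at x=-34 and its centre at y≈+34 (board coordinates). I'll shift the fingers 8 mm sideways to centre them better, then push on.

drive_tool(increments="0 0 5 0 130; 8 0 0 0 130; 0 0 0 0 130; 0 0 -5 0 130; 0 0 -4 0 130; 0 0 -4 0 130; 0 0 -4 0 130; 0 0 -4 0 130; 0 0 -4 0 130; 0 0 -4 0 130; 0 0 -4 0 130; 0 0 -3 0 130; 0 0 0 0 130")

```text
time: 9.75
position: [0.4822, -0.2386, 0.0005]
tool_rot: [-1.533, -0.381, 0.386]
ft_force: [-5.8, 5.9, 7.2]
grip_width: 0.492
```

```bash
python3 st.py
```

```text
t 9.75 TCP board mm [-76.1  26.5   0.5] hd -61.96 y [-0.004  0.003 -1.   ] F board [-7.88 -2.33  7.17] maxF [0.98 0.39 0.65 1.93 0.29 0.92 0.67] grip 0.492
```

```bash
python3 pic.py 3
```

```text
(no output)
```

View pics/s3.png

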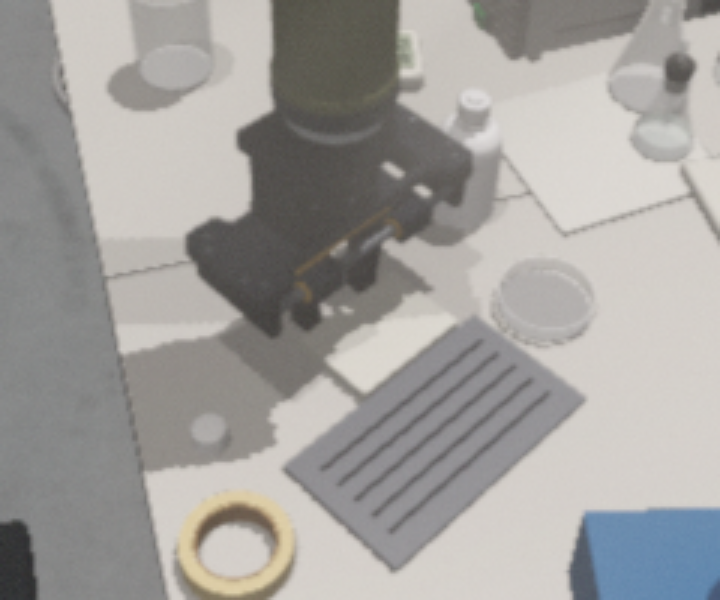

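```bash
python3 - <<'E'
from bc import *
d=get_image("side")
f=lambda u:(u[0]/3+160,u[1]/3+140)
for u,z in [((362,394),0.012),((455,320),.012),((475,318),.006),((287,467),.006)]: print(u,z,bc(d,f(u),z))
cv2.imwrite("pics/z3.png",cv2.resize(d["img"][220:320,240:360],None,fx=6,fy=6,interpolation=cv2.INTER_CUBIC)[:,:,::-1])
E
```

```text
(362, 394) 0.012 [ -2.  -17.3]
(455, 320) 0.012 [-2.7 72.6]
(475, 318) 0.006 [ 2.6 88.1]
(287, 467) 0.006 [  2.8 -87.2]
```

View pics/z3.png

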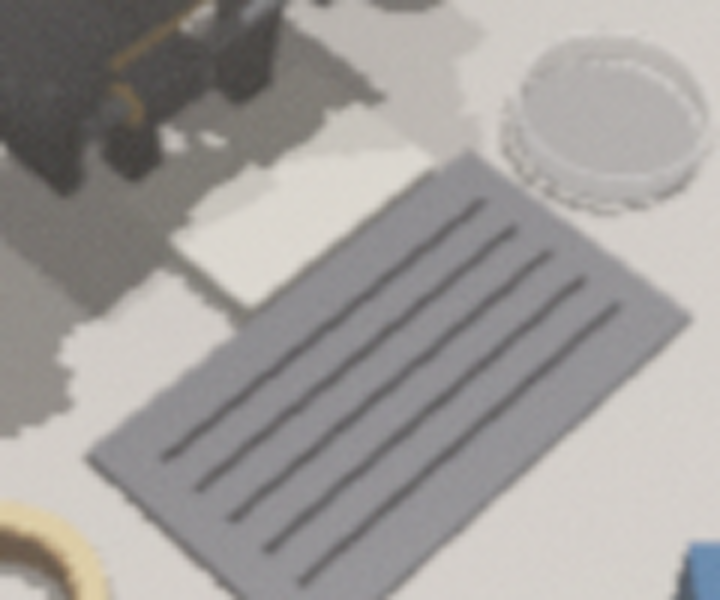

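The plate is home: its front edge is flush with the board's step, at y ≈ -17..73, and the push is about 8 N. Next is the start of the arc.

drive_tool(increments="0 -2.5 -0.1 0 130; 0 -2.5 -0.2 0 130; 0 -2.5 -0.3 0 130; 0 -2.5 -0.4 0 130; 0 0 0 0 130")

```text
time: 10.48
position: [0.4823, -0.239, 0.0096]
tool_rot: [-1.532, -0.382, 0.386]
ft_force: [-2.9, 5.7, 0.0]
grip_width: 0.492
```

```bash
python3 st.py; python3 pic.py 4
```

```text
t 10.47 TCP board mm [-75.7  26.4   9.6] hd -61.94 y [-0.004  0.003 -1.   ] F board [-6.45  0.11  0.  ] maxF [0.99 0.38 0.66 1.92 0.28 0.94 0.68] grip 0.492
```

View pics/s4.png

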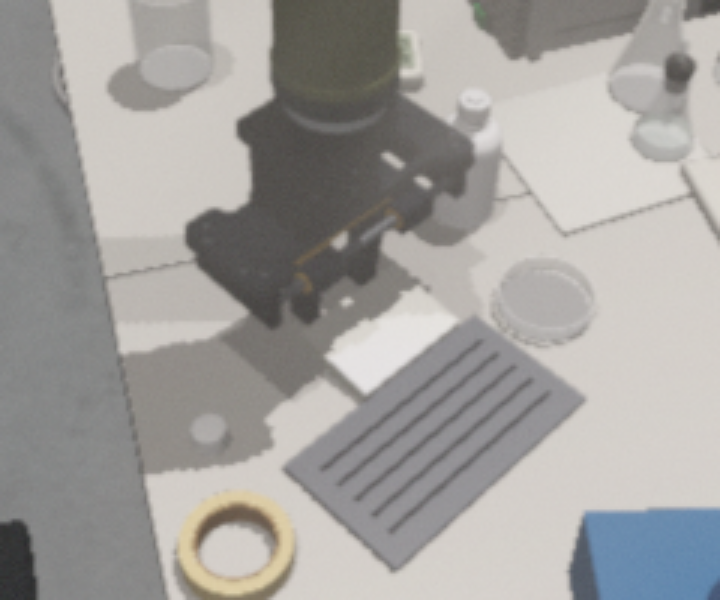

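drive_tool(increments="0 -2.5 -0.6 0 130; 0 -2.5 -0.7 0 130; 0 -2.5 -0.8 0 130; 0 0 0 0 130")

```text
time: 11.02
position: [0.4828, -0.24, 0.0169]
tool_rot: [-1.531, -0.381, 0.387]
ft_force: [-4.5, 6.6, 1.3]
grip_width: 0.488
```

```bash
python3 st.py; cat > pz.py <<'E'
from h import *
import sys
d=get_image("side"); cv2.imwrite(f"pics/z{sys.argv[1]}.png",cv2.resize(d["img"][200:310,220:360],None,fx=5,fy=5,interpolation=cv2.INTER_CUBIC)[:,:,::-1])
E
python3 pz.py 5
```

```text
t 11.03 TCP board mm [-74.5  26.4  16.9] hd -61.93 y [-0.005  0.005 -1.   ] F board [-7.91 -0.89  1.32] maxF [0.99 0.37 0.66 1.91 0.27 0.96 0.69] grip 0.488
```

View pics/z5.png

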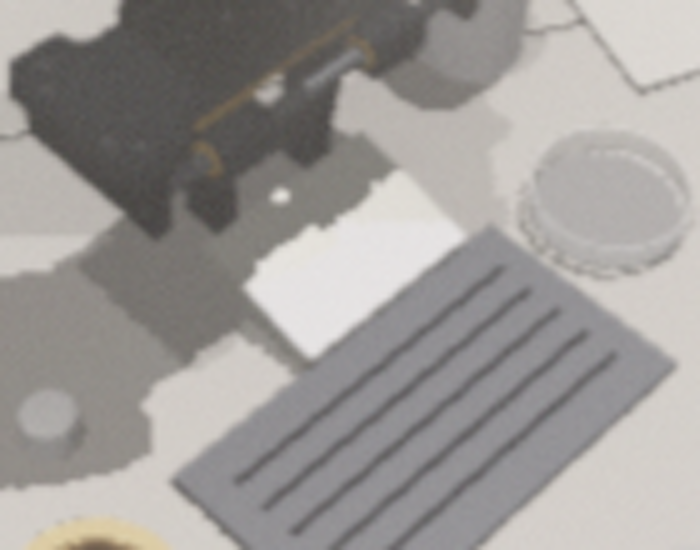

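The plate is brighter, and it still bears 8 N with the tips at 17 mm, so it is tilting (about 15°). I'll continue the arc.

drive_tool(increments="0 -2.6 -0.8 0 130; 0 -2.6 -0.9 0 130; 0 -2.6 -1 0 130; 0 -2.6 -1.1 0 130; 0 -2.5 -1.2 0 130; 0 -2.5 -1.3 0 130; 0 0 0 0 130")

```text
time: 11.95
position: [0.4855, -0.2447, 0.0325]
tool_rot: [-1.529, -0.38, 0.388]
ft_force: [-5.1, 8.9, 4.9]
grip_width: 0.492
```

```bash
python3 st.py; python3 pz.py 6
```

```text
t 11.95 TCP board mm [-69.1  26.5  32.5] hd -61.91 y [-0.006  0.006 -1.   ] F board [-10.23  -0.39   4.9 ] maxF [1.   0.36 0.67 1.89 0.26 0.99 0.71] grip 0.492
```

View pics/z6.png

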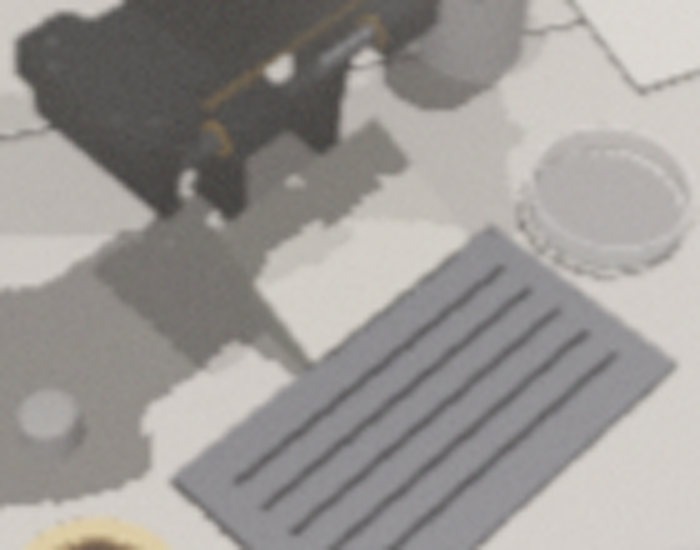

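drive_tool(increments="0 -2.4 -1.2 0 130; 0 -2.4 -1.3 0 130; 0 -2.2 -1.5 0 130; 0 -2.2 -1.6 0 130; 0 -2.1 -1.7 0 130; 0 -2 -1.8 0 130; 0 0 0 0 130")

```text
time: 12.88
position: [0.4901, -0.253, 0.0467]
tool_rot: [-1.53, -0.38, 0.388]
ft_force: [-7.8, 8.7, 9.8]
grip_width: 0.491
```

```bash
python3 st.py; python3 pz.py 7
```

```text
t 12.88 TCP board mm [-59.6  26.7  46.7] hd -61.91 y [-0.006  0.005 -1.   ] F board [-11.35  -2.79   9.76] maxF [1.01 0.35 0.67 1.86 0.25 1.02 0.73] grip 0.491
```

View pics/z7.png

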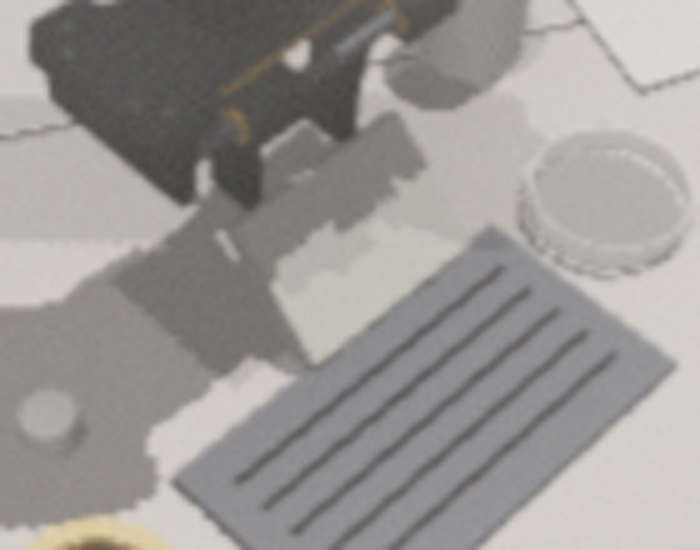

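drive_tool(increments="0 -2.2 -1.6 0 130; 0 -2.1 -1.8 0 130; 0 -2 -2 0 130; 0 -1.8 -2.2 0 130; 0 -1.6 -2.2 0 130; 0 -1.6 -2.3 0 130; 0 0 0 0 130")

```text
time: 13.8
position: [0.4973, -0.2662, 0.0595]
tool_rot: [-1.535, -0.382, 0.385]
ft_force: [-6.7, 7.3, 13.3]
grip_width: 0.493
```

```bash
python3 st.py; python3 pz.py 8
```

```text
t 13.8 TCP board mm [-44.6  26.9  59.5] hd -61.96 y [-0.002  0.001 -1.   ] F board [-9.58 -2.52 13.27] maxF [1.02 0.35 0.67 1.83 0.25 1.05 0.74] grip 0.493
```

View pics/z8.png

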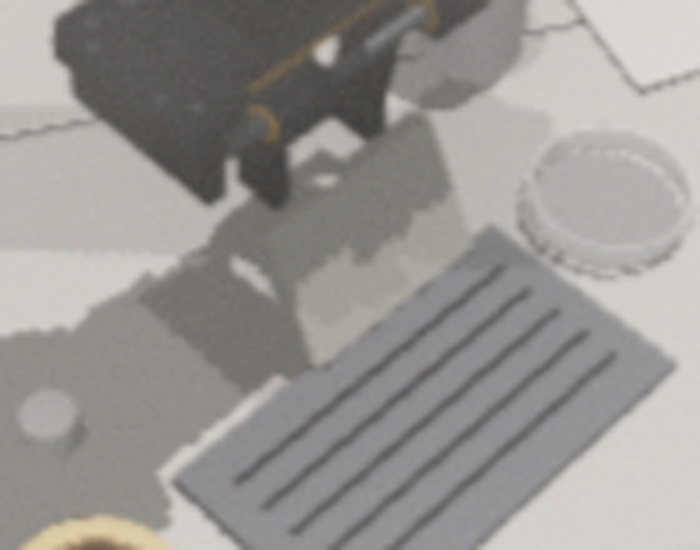

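drive_tool(increments="0 -1.8 -2.3 0 130; 0 -1.6 -2.4 0 130; 0 -1.4 -2.5 0 130; 0 -1.2 -2.6 0 130; 0 -1 -2.7 0 130; 0 -0.8 -2.7 0 130; 0 0 0 0 130")

```text
time: 14.72
position: [0.5057, -0.2823, 0.0676]
tool_rot: [-1.539, -0.384, 0.382]
ft_force: [-2.4, 1.1, 8.9]
grip_width: 0.488
```

```bash
python3 st.py; python3 pz.py 9
```

```text
t 14.72 TCP board mm [-26.4  26.8  67.6] hd -62.02 y [ 0.002 -0.002 -1.   ] F board [-2.14 -1.63  8.86] maxF [1.02 0.37 0.66 1.79 0.26 1.07 0.76] grip 0.488
```

View pics/z9.png

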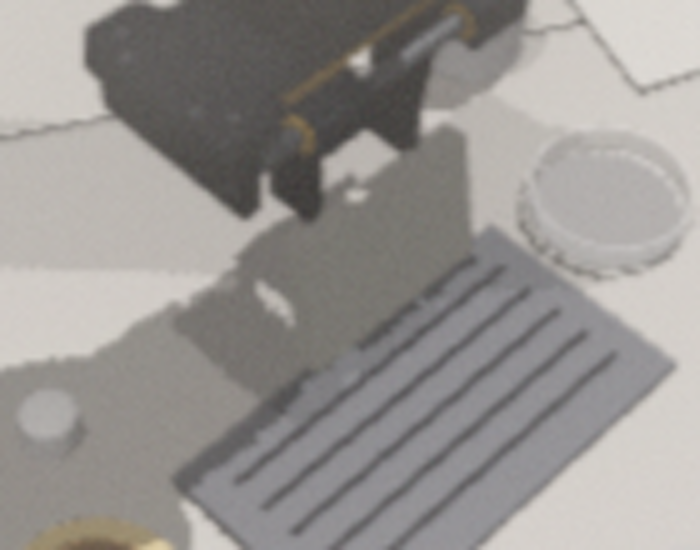

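About 79°, nearly upright. The tips now bear on the edge facing up, so I'll push on level.

drive_tool(increments="0 0 -2.5 0 130; 0 0 -2.5 0 130; 0 0 -2.5 0 130; 0 0 -2.5 0 130; 0 0 0 0 130")

```text
time: 15.4
position: [0.5093, -0.29, 0.0654]
tool_rot: [-1.536, -0.383, 0.383]
ft_force: [-0.5, -0.4, -0.5]
grip_width: 0.495
```

```bash
python3 st.py; python3 pz.py 10
```

```text
t 15.4 TCP board mm [-17.9  26.3  65.4] hd -62.01 y [-0.  0. -1.] F board [ 0.13 -0.58 -0.51] maxF [1.02 0.39 0.65 1.77 0.27 1.07 0.76] grip 0.495
```

View pics/z10.png

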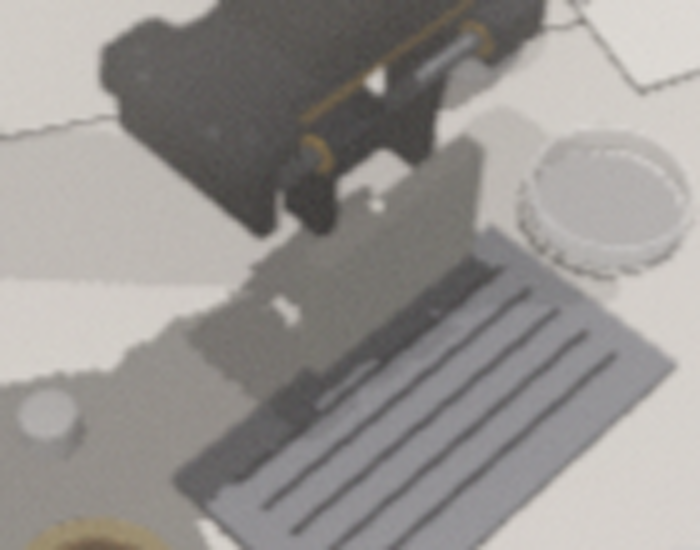

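```bash
python3 - <<'E'
from bc import *
d=get_image("side")
f=lambda u:(u[0]/5+220,u[1]/5+200)
for u,z in [((470,133),.064),((483,145),.064),((475,253),.006),((475,253),0.0),((483,147),.07)]: print(u,z,bc(d,f(u),z))
E
```

```text
(470, 133) 0.064 [-7.7 79.5]
(483, 145) 0.064 [ 0.2 78.5]
(475, 253) 0.006 [ 6.1 73.9]
(475, 253) 0.0 [ 3.1 77.8]
(483, 147) 0.07 [ 4.3 73.4]
```

The plate stands practically upright with no load. I'll back off slightly, lower the tips to be sure of a good contact on the face, then push it over.

drive_tool(increments="0 0 2.5 0 130; 0 4 0 0 130; 0 4 0 0 130; 0 0 -2.5 0 130; 0 0 -2.5 0 130; 0 0 -2.5 0 130; 0 0 -2.5 0 130; 0 0 0 0 130")

```text
time: 16.5
position: [0.5132, -0.2967, 0.0579]
tool_rot: [-1.537, -0.383, 0.383]
ft_force: [0.3, -0.9, -1.4]
grip_width: 0.491
```

```bash
python3 st.py; python3 pz.py 11
```

```text
t 16.5 TCP board mm [-10.2  26.6  57.9] hd -62.01 y [ 0. -0. -1.] F board [ 0.97 -0.17 -1.38] maxF [1.01 0.41 0.64 1.76 0.28 1.06 0.76] grip 0.491
```

View pics/z11.png

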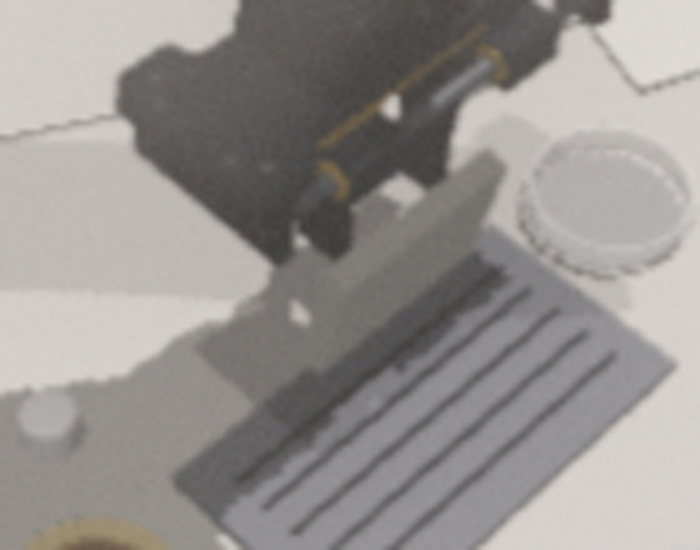

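drive_tool(increments="0 0 -2.5 0 130; 0 0 -2.5 0 130; 0 0 -2.5 0 130; 0 0 -2.5 0 130; 0 0 -2.5 0 130; 0 0 -2.5 0 130; 0 0 0 0 130; 0 0 0 0 130")

```text
time: 17.55
position: [0.5201, -0.3095, 0.0578]
tool_rot: [-1.537, -0.383, 0.383]
ft_force: [0.3, 0.4, 0.1]
grip_width: 0.495
```

```bash
python3 st.py; python3 pz.py 12
```

```text
t 17.55 TCP board mm [ 4.3 26.7 57.8] hd -61.99 y [-0.  0. -1.] F board [-0.19  0.48  0.11] maxF [1.01 0.43 0.64 1.73 0.29 1.07 0.77] grip 0.495
```

View pics/z12.png

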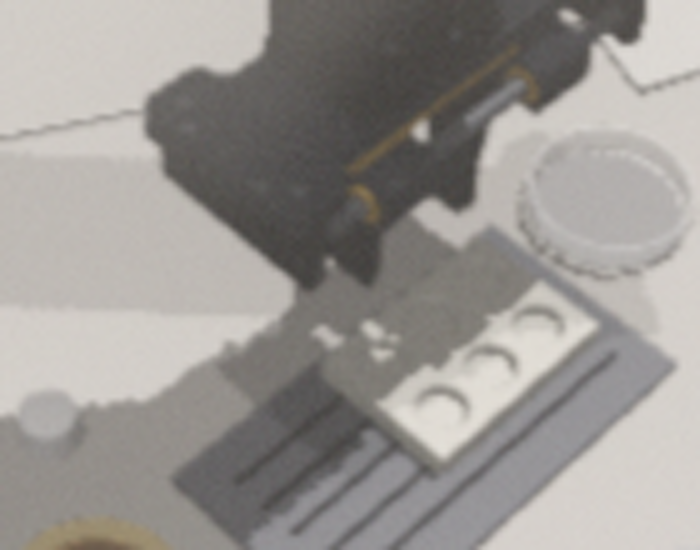

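Flipped: the wells are up and it lies on the board. Now I'll measure it.

```bash
python3 - <<'E'
from bc import *
d=get_image("side")
f=lambda u:(u[0]/5+220,u[1]/5+200)
for u,z in [((443,470),.006),((439,460),.018),((605,317),.018),((604,327),.006),((545,280),.018),((375,400),.018)]: print(u,z,bc(d,f(u),z))
E
```

```text
(443, 470) 0.006 [ 68.9 -12.8]
(439, 460) 0.018 [ 69.8 -17. ]
(605, 317) 0.018 [69.5 79.2]
(604, 327) 0.006 [67.6 83.2]
(545, 280) 0.018 [40.9 76.1]
(375, 400) 0.018 [ 34.5 -14.9]
```

drive_tool(increments="0 0 10 0 130; 0 0 10 0 130; 0 0 10 0 130; 0 0 5 0 130; 0 0 0 0 130; 0 0 0 0 130")

```text
time: 18.4
position: [0.5038, -0.2791, 0.058]
tool_rot: [-1.537, -0.383, 0.383]
ft_force: [0.2, -0.3, -0.2]
grip_width: 0.489
```

```bash
python3 st.py; python3 pz.py 13
```

```text
t 18.4 TCP board mm [-30.2  26.6  58. ] hd -62.01 y [ 0. -0. -1.] F board [ 0.38 -0.01 -0.22] maxF [1.02 0.38 0.66 1.8  0.26 1.05 0.75] grip 0.489
```

View pics/z13.png

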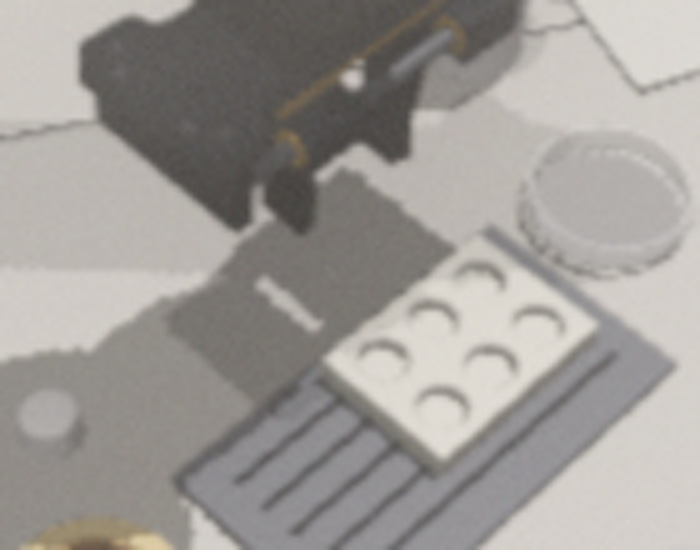

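```bash
cat > pl.py <<'E'
from bc import *
def run(u0=None):
    d=get_image("side"); im=d["img"].astype(int)
    c=[proj(d,bw(x,y,18)) for x,y in [(-12,-30),(-12,92),(105,92),(105,-40)]]
    roi=np.zeros(im.shape[:2],np.uint8); cv2.fillPoly(roi,[np.int32(c)],1)
    m=((im[...,0]>175)&(im[...,0]-im[...,2]>2)&(roi>0)).astype(np.uint8)
    m=cv2.morphologyEx(m,cv2.MORPH_CLOSE,np.ones((7,7)))
    n,l,s,_=cv2.connectedComponentsWithStats(m); k=1+np.argmax(s[1:,4])
    cs,_=cv2.findContours((l==k).astype(np.uint8),cv2.RETR_EXTERNAL,cv2.CHAIN_APPROX_NONE)
    P=np.array([bc(d,q,.018) for q in cs[0][:,0,:]],np.float32)
    r=cv2.minAreaRect(P); print(r); print(cv2.boxPoints(r))
    v=d["img"].copy(); cv2.drawContours(v,cs,-1,(255,0,0),1); cv2.imwrite("pics/seg.png",cv2.resize(v[200:310,220:360],None,fx=5,fy=5)[:,:,::-1])
run()
E
python3 pl.py
python3 - <<'E'
from bc import *
d=get_image("side")
f=lambda u:(u[0]/5+220,u[1]/5+200)
for u,z in [((323,362),.018),((443,459),.018),((605,320),.018),((485,228),.018)]: print(u,z,bc(d,f(u),z))
E
```

```text
((45.36576843261719, 38.369483947753906), (119.37397766113281, 108.93927001953125), 0.3572010099887848)
[[-14.659641  92.46595 ]
 [-13.98048  -16.4712  ]
 [105.391174 -15.726982]
 [104.71202   93.21017 ]]
(323, 362) 0.018 [  8.2 -16.8]
(443, 459) 0.018 [ 70.5 -15.6]
(605, 320) 0.018 [70.5 78.1]
(485, 228) 0.018 [ 6.1 78.7]
```

View pics/seg.png

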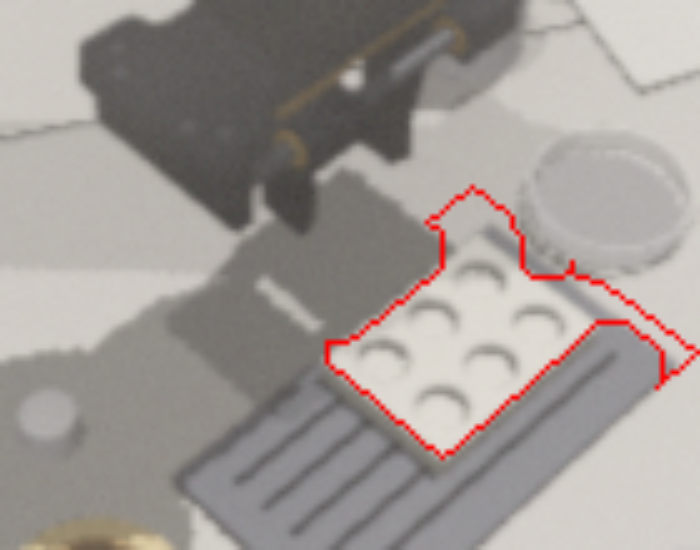

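drive_tool(increments="0 12 0 0 130; 0 12 0 0 130; 0 12 0 0 130; 0 9 0 0 130; 0 3 0 0 130; 0 0 0 0 130; 0 0 -4 0 130; 0 0 -4 0 130; 0 0 -4 0 130; 0 0 -4 0 130; 0 0 -3 0 130; 0 0 -3 0 130; 0 0 -3 0 130; 0 0 -3 0 130; 0 0 -3 0 130; 0 0 -3 0 130; 0 0 -3 0 130; 0 0 0 0 130")

```text
time: 20.8
position: [0.5212, -0.3119, 0.0098]
tool_rot: [-1.537, -0.383, 0.383]
ft_force: [0.7, 0.1, 0.3]
grip_width: 0.496
```

```bash
python3 st.py; python3 pz.py 14; python3 pic.py 14
```

```text
t 20.8 TCP board mm [ 7.  26.5  9.8] hd -62.01 y [ 0. -0. -1.] F board [0.27 0.65 0.29] maxF [0.99 0.5  0.61 1.76 0.33 0.99 0.74] grip 0.496
```

View pics/z14.png

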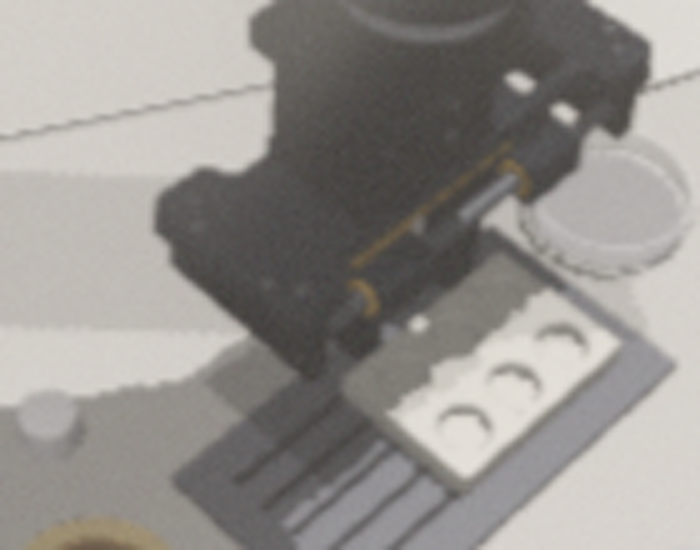

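The plate was pushed about 10 mm further on. I'll retreat and verify.

drive_tool(increments="0 0 5 0 130; 0 0 15 0 130; 0 -10 15 0 130; 0 -30 0 0 130; 0 -40 0 0 130; 0 -40 0 0 130; 0 -40 20 0 130; 0 -40 40 0 130; -20 0 50 0 130; -20 0 50 0 130; 0 0 0 0 130; 0 0 0 0 130")

```text
time: 22.4
position: [0.3943, -0.1579, 0.2104]
tool_rot: [-1.539, -0.384, 0.384]
ft_force: [1.2, -0.4, 0.1]
grip_width: 0.49
```

```bash
python3 st.py; python3 pz.py 15; python3 - <<'E'
from h import *
d=get_image("top"); cv2.imwrite("pics/t15.png",cv2.resize(d["img"][140:300,200:420],None,fx=3.5,fy=3.5)[:,:,::-1])
d=get_image("side"); cv2.imwrite("pics/s15.png",d["img"][:,:,::-1])
E
```

```text
t 22.4 TCP board mm [-188.6  -13.3  210.4] hd -61.96 y [ 0.001 -0.003 -1.   ] F board [0.94 0.87 0.1 ] maxF [1.13 0.18 0.72 1.97 0.12 1.31 0.94] grip 0.49
```

View pics/z15.png

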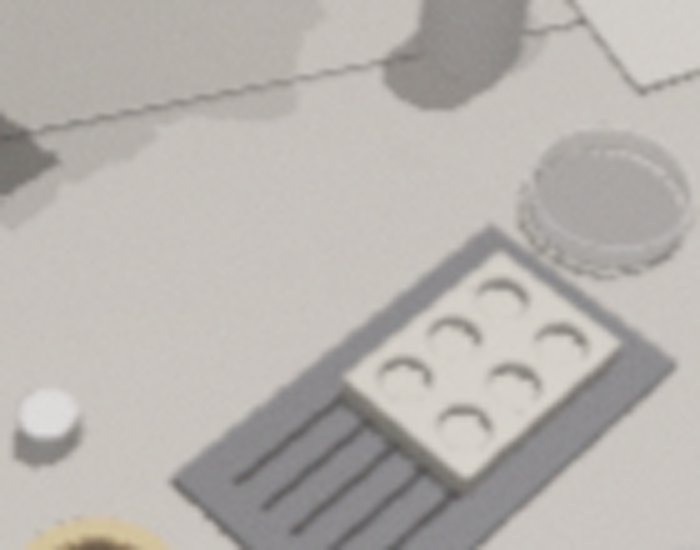

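View pics/t15.png

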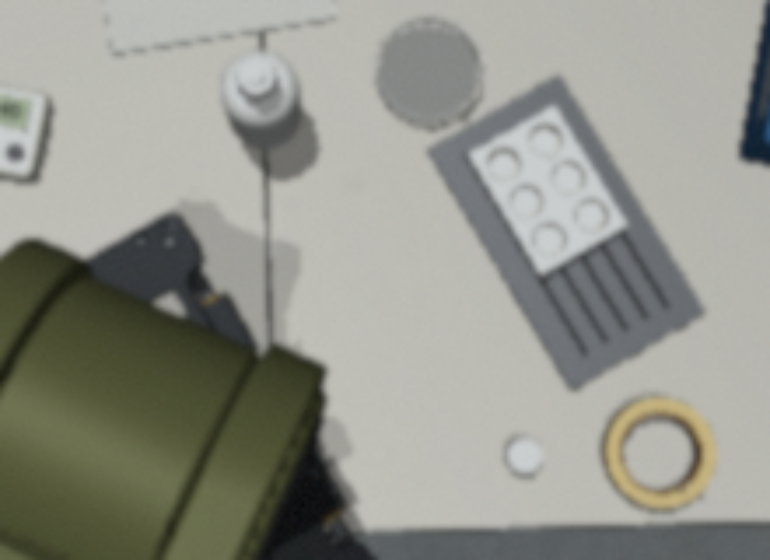

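View pics/s15.png

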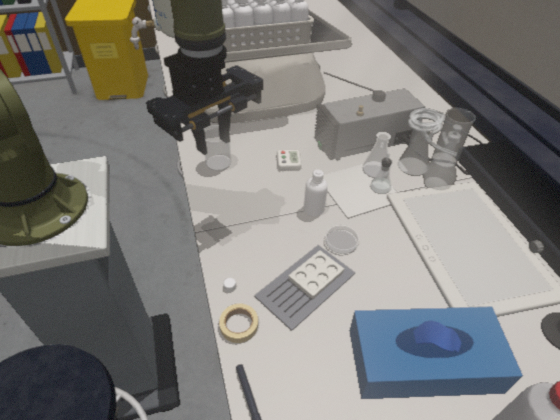

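Both views show the plate lying flat, wells up, with a grey margin on all four sides: top crop corners about (470,152), (555,106), (628,228), (543,276). The bystanders sit at the same pixels as before. Handing in.

```bash
python3 - <<'E'
from bc import *
from bench import workorder
d=get_image("top")
for u in [(470,152),(555,106),(628,228),(543,276)]: print(bc(d,(u[0]/3.5+200,u[1]/3.5+140),.018))
print(ctrl.get_state()["qd"].round(3)); print(workorder.close_job())
E
```

```text
[20.7 72.5]
[82.8 71. ]
[ 81.9 -19.4]
[ 19.9 -18.9]
[ 0.     0.004  0.001  0.002 -0.002  0.001  0.002]
the job is handed in; nothing more can be done
None
```

The plate is flipped, wells up, and lies wholly on the drying board; I handed the job in at about 22.5 s. Handing in gives no verdict, so the result below rests on my own camera checks.

- **What I did:** I pushed the plate square against the board's near edge with two fingertips. I then raised its rear edge along the arc until it stood upright, tipped it over onto the board, and pushed it about 10–15 mm further on. The arm was then withdrawn clear.
- **Final position:** In the last top view the plate spans x ≈ 20 to 82 mm and y ≈ -19 to 72 mm in the board frame, at least 15 mm inside the outline on every side. The side view also shows a margin on every side.
- **Bystanders:** The bottle, tape, cap, dish and timer look unmoved in the last images; the beaker was partly hidden behind the gripper. I did not re-measure any of them.
- **Checks that disagreed:**
  - Push force during the tipping rose to about 16 N, against the 7 N suggested. That is still far below the limits.
  - The board measured 97 × 178 mm in the images instead of 100 × 180 mm.
  - After the flip, one side-view reading of the plate's length gave 94 mm instead of 90 mm. An automatic outline there also failed, so I used corners picked by hand.

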